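Press home the axle cap behind the roll shutter of a fabric tester's drive unit

TASK

On the drive unit, raise the slatted roller shutter by its tab along its curved tracks until it is fully open and stays there. Then press the axle cap that still stands proud on its plain shaft straight down until its flange is tight on the pulley's hub, sitting square and not cocked. Leave the shutter open, and do not disturb the things lying on the bench.

Things in the scene. Friction and masses are not known exactly. Their poses are not given: they have to be found in the camera images.
- shutter_axis (a point): Point on the shutter's hinge line, midway between the side tracks, 60 mm above the bench, fixed to the drive unit (white base 330 x 330 mm, 30 mm high; two open arched aluminium tracks up to 215 mm high, 304 mm apart). y: along the level hinge line; x: level, towards the unit's back; z up. The shutter's front is on the -x side.
- shutter (a joint): Turn (rad) of the grey slatted shutter about y of shutter_axis: 0 shut (lower edge low at the front), 1.66 fully open (lower edge up past the top, slats down the back). Slats: arc of 150 mm radius, 280 mm wide, 0.3 kg. Friction holds it about where it is left; past about 1.4 it tends to run open by its weight. Lifting by the tab takes 2 to 4 N.
- tab (a point): Grip point of the aluminium pull tab at the middle of the shutter's lower edge: 184 mm from shutter_axis, at 0.401 rad + joint shutter above its -x direction. Tab: sticks out radially to 14 mm beyond this point and 48 mm off the slats, flat-sided, 20 mm wide along the hinge line, 14 mm thick. Pinch its 20 mm from straight above; it turns between the fingers as it rises. y along the hinge line.
- cap_top (a point): Centre of the flat top of the steel axle cap standing proud on a plain upright 16 mm shaft behind the shutter: cup 27 mm across, toothed flange 40 mm across with its underside 26 mm below this point. z: its own axis. Top 131 mm above the bench when home on the pulley's hub, up to 16 mm higher before. Pressing takes about 11 N, then a hard stop; pressed many mm off centre it cocks and stays so.
- cap_slide (a joint): How far the axle cap has been pressed down its shaft, in m: 0 on the shaft's tip, 0.016 home, tight on the hub of its pulley (loose on the shaft until then). It stays where it is left.
- done_top (a point): Centre of the top of a like axle cap on the neighbouring like pulley (68 mm across, hub face 105 mm above the bench), 100 to 120 mm away along the hinge line: already home (top 131 mm above the bench) and fixed. Which of the two places is the finished one varies.
- puck: Loose steel disc 56 mm across, 20 mm high, on the bench beside the unit; origin under its centre. Bystander.
- clamp_ring: Loose aluminium ring 100 mm across, 12 mm high, on the bench; origin under its centre. Bystander.
- spanner: Loose steel spanner 160 mm long lying on the bench; x axis along it. Bystander.
- parts_tray: Black open tray 120 x 90 x 30 mm on the bench; origin under its centre. Bystander.

How it is judged:
By the outcome, as a careful person would: the job done as asked, in the order asked, and still so for the second after the job is handed in, with the robot touching nothing.
It also fails if it takes over 42 s, if anything falls off the work surface, if the arm or the gripper's body presses on something with over 40 N, if the wrist force passes 120 N, or if a joint passes its speed limit or range.

ROBOT

A 6-joint arm with a two-finger parallel gripper is mounted at the origin on the work surface. World frame = base frame: x ahead of the robot, y to its left, z up, the work surface at z = 0. Lengths are in mm, angles in rad, forces in N, time in s.
With the tool pointing down it reaches from about 400 to 825 mm from the base axis. Payload 7 kg.
Tool frame: the origin (TCP) lies midway between the tips of the shut fingers; the grasp point (between the pads) lies 19 mm behind it; z points along the fingers, y is the line along which they close (so a half turn about z gives the same grasp; the last joint's range is limited). The gripper opens to 85 mm and grips with 20 to 120 N. Pads are 22 mm wide; open, the fingers measure 114 mm over their backs; the gripper's body (76 mm by 85 mm) begins 54 mm behind the grasp point. The pads swing forward as they close: fully open they stand 13 mm farther back than shut.
Start: joints at [1.422, 0.359, 0.012, 0, -1.224, -0.288], TCP at [285.559, 611.597, 231.302] pointing down, gripper open.
Joint ranges: [-3.07, 3.07], [-1.43, 2.12], [-1.02, 1.25], [-3.03, 1.67], [-3.05, -0], [-3.03, 3.03]. Speed limits (rad/s): [2.39, 2.39, 3.01, 3.14, 3.14, 3.14].

INTERFACE

Orientations are given as a rotation vector (axis times angle).
In Python, from station import bot, solver, capture, get_calibration, silhouettes, mark_of gives the robot as it stands. The module is installed in compiled form; this text tells all that it offers. Calls block until the motion is done:
- bot.move_ptp(position, orientation): joint-space move of the TCP to a pose.
- bot.line_to(position, rotation=None, v=150, max_force=None): straight line of the TCP; rotation=None keeps the orientation; v is the mean speed in mm/s. With max_force (N) it stops when the force on the tool has changed by that much, and returns True; else False.
- bot.move_j(angles): joint-space move.
- bot.move_gripper(opening, squeeze=None): finger opening in mm; squeeze is the grip in N (None keeps the last); returns when the fingers have stopped.
- bot.dwell(seconds).
- solver.solve_ik(position, orientation): joint angles nearest the present ones, or None.
- bot.observe(): the state.
- capture(name): name is "scene" or "top" or "wrist"; returns the picture (400x640x3 uint8, red, green, blue); there is no depth.
- get_calibration(name): a dict with "mtx" (3x3 intrinsics, pixels), "R" (3x3) and "t" (3): a world point X has camera coordinates R X + t; the wrist camera has in their place "mount" (4x4, takes a point from camera to tool coordinates, whose origin is the TCP and whose axes are the flange's). Camera axes: x right, y down, z forward; pixel columns grow to the right and rows downward; lengths in mm; the calibration is good to about 2 mm. The wrist camera is an equidistant fisheye: a pixel r from the principal point sees the ray r / f radians off the axis. A picture is of the moment at which its call begins: read the wrist's pose just before it. get_calibration takes no time and is no camera call.
A pose or a line that the arm cannot do raises bot.IKError and nothing moves.
- bot.finish_job(): hands the job in; it is judged then, once.
Trained networks look in the newest picture that a camera, given by its name, has taken for a name from the list of things; names that differ only in an ending like _2 or _b are one class to them, and where a whole thing is asked for, a point or a joint stands for the part that bears it (a point fixed in the world has none). Each returns a list of dicts, best first, with "p" (0 to 1); they miss things now and then, are a little off and sometimes report something else, mostly with a low value. They report only what shows in the picture. A call takes as long as a camera call.
- silhouettes(camera, name): "mask" (400x640 bool, what is visible of it) and "uv" ([column, row] in pixels, amid what is visible of it).
- mark_of(camera, name): "uv" ([column, row] in pixels: a listed point, or the origin of a listed thing).
The state is a dict: "clock": time; "joints": joint angles; "dq": joint speeds; "effort": joint torques, N m; "tool_pos": TCP position; "eef_rot": TCP orientation; "force": force on the tool from outside, world axes, zero at the start; "moment": the same for the moment, N m; "gripper_width": finger opening in mm; "grasp_force": force on a finger pad.
Only numpy, scipy, OpenCV 4.12 (cv2) and the standard library are available. Lean on these libraries where they do the work, as an engineer would, in place of code of your own. Each camera call takes 0.05 s, during which the arm holds its last target. There are 200 camera calls.

## Working session

There is one attempt and no reset: what is moved stays moved. The work goes in short steps, each a Python script; the robot and the scene stay as the last script left them, time stands still between calls to the robot, and variables do not carry over. Pictures are saved under pics/ and viewed, at most 13 in all, crops included, and the job is handed in when it is done.

```bash
mkdir -p pics
python3 - <<'E'
from station import *
import cv2,numpy as np
for c in("scene","top"):
    im=capture(c); cv2.imwrite(f"pics/{c}0.png",im[...,::-1])
    k=get_calibration(c); print(c,k["mtx"].round(1).tolist(),(-k["R"].T@k["t"]).round(0), k["R"].round(2).tolist())
    for n in("shutter_axis","tab","cap_top","done_top","puck","clamp_ring","spanner","parts_tray"):
        print(n,[(np.round(d["uv"],1).tolist(),round(d["p"],2)) for d in mark_of(c,n)[:3]])
o=bot.observe();print(o)
E
```

```text
scene [[396.8, 0.0, 321.0], [0.0, 396.8, 193.7], [0.0, 0.0, 1.0]] [1245. -637.  807.] [[0.71, 0.7, -0.03], [0.4, -0.44, -0.8], [-0.57, 0.56, -0.6]]
shutter_axis [([336.6, 197.8], 0.6), ([309.1, 204.2], 0.39)]
tab [([310.0, 206.2], 0.82)]
cap_top []
done_top []
puck [([189.6, 275.5], 0.9)]
clamp_ring [([374.8, 163.1], 0.41)]
spanner [([256.8, 326.9], 0.87)]
parts_tray [([408.7, 178.3], 0.6), ([255.2, 325.9], 0.17)]
top [[469.1, 0.0, 330.1], [0.0, 469.1, 197.6], [0.0, 0.0, 1.0]] [ 293.   17. 1447.] [[-0.03, -1.0, -0.0], [-0.98, 0.03, -0.2], [0.2, -0.0, -0.98]]
shutter_axis [([304.0, 197.7], 0.85)]
tab [([358.3, 177.4], 0.71), ([455.6, 233.8], 0.44)]
cap_top []
done_top []
puck [([457.4, 233.5], 0.63)]
clamp_ring [([207.1, 235.9], 0.55)]
spanner [([442.3, 153.8], 0.72)]
parts_tray [([210.9, 185.6], 0.85)]
{'clock': 0.9, 'joints': array([ 1.42210455e+00,  3.58585201e-01,  1.18951401e-02,  1.42998459e-05,
       -1.22409243e+00, -2.88093600e-01]), 'dq': array([-0.00099538, -0.00169414,  0.00018569,  0.00111632,  0.00032176,
        0.00033519]), 'effort': array([ 9.16209356e-04, -5.82956636e+01,  2.93653643e+01,  6.94206700e+00,
       -6.13472312e-04,  1.30640586e-05]), 'tool_pos': array([285.56094985, 611.59872446, 231.31228115]), 'eef_rot': array([-3.06695752e+00,  6.80649248e-01, -1.95610919e-05]), 'force': array([ 0.1105967 ,  0.89968069, -0.2147488 ]), 'moment': array([-0.0510006 , -0.00270705, -0.00958056]), 'grasp_force': 0.0, 'gripper_width': 85.59432604686572}
```

View pics/scene0.png

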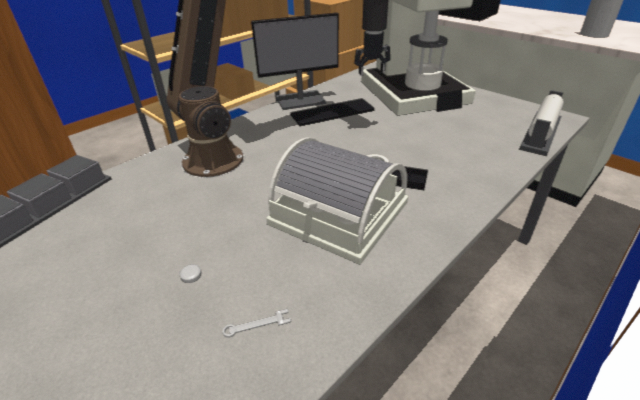

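View pics/top0.png

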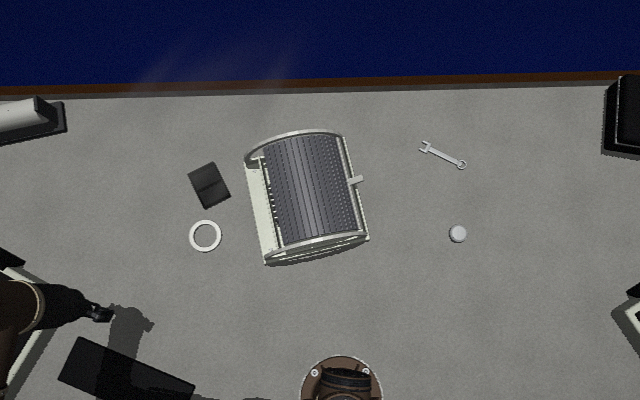

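```bash
cat > h.py <<'E'
from station import *
import cv2,numpy as np
from scipy.optimize import least_squares
from scipy.spatial.transform import Rotation as Rn
def proj(c,X):
    k=get_calibration(c);p=(k["R"]@np.asarray(X,float).reshape(-1,3).T).T+k["t"];q=p@k["mtx"].T
    return q[:,:2]/q[:,2:]
def back(c,uv,z):
    k=get_calibration(c);d=k["R"].T@np.linalg.solve(k["mtx"],[*uv,1]);o=-k["R"].T@k["t"]
    return o+d*(z-o[2])/d[2]
def tri(obs):
    return least_squares(lambda X:np.concatenate([proj(c,X)[0]-uv for c,uv in obs]),[550,50,100])
def wpose():
    o=bot.observe();return np.array(o["tool_pos"]),Rn.from_rotvec(o["eef_rot"]).as_matrix()
def wproj(X,pose):
    k=get_calibration("wrist");M=k["mount"];p,R=pose
    x=(np.asarray(X,float).reshape(-1,3)-p)@R; x=(x-M[:3,3])@M[:3,:3]
    th=np.arctan2(np.hypot(x[:,0],x[:,1]),x[:,2]);f=np.hypot(x[:,0],x[:,1])+1e-9
    return k["mtx"][:2,2]+np.c_[x[:,0]/f*th*k["mtx"][0,0],x[:,1]/f*th*k["mtx"][1,1]]
def wback(uv,z,pose):
    k=get_calibration("wrist");M=k["mount"];p,R=pose
    d=(np.asarray(uv)-k["mtx"][:2,2])/[k["mtx"][0,0],k["mtx"][1,1]];th=np.linalg.norm(d)+1e-9
    r=R@M[:3,:3]@np.r_[d/th*np.sin(th),np.cos(th)];o=R@M[:3,3]+p
    return o+r*(z-o[2])/r[2]
def unit(ax,yaw,P): # unit-frame points (rel. axis, z rel. 60) to world
    P=np.asarray(P,float).reshape(-1,3);c,s=np.cos(yaw),np.sin(yaw)
    return np.c_[ax[0]+c*P[:,0]-s*P[:,1],ax[1]+s*P[:,0]+c*P[:,1],60+P[:,2]]
def tabpt(ax,yaw,q,r=184):
    a=.401+q;return unit(ax,yaw,[-r*np.cos(a),0,r*np.sin(a)])[0]
E
python3 - <<'E'
from h import *
tt,ts=[358.3,177.4],[310.,206.2]
r=tri([("top",tt),("scene",ts)]);print("tab",r.x,r.fun)
for q in [0,0.1]:print("tab z",back("top",tt,60+184*np.sin(.401+q)),back("scene",ts,60+184*np.sin(.401+q)))
print("axis",back("top",[304,197.7],60),back("scene",[309.1,204.2],60),back("scene",[336.6,197.8],60))
f=lambda v:np.concatenate([proj("top",tabpt(v[:2],v[2],v[3]))[0]-tt,proj("scene",tabpt(v[:2],v[2],v[3]))[0]-ts,proj("top",[*v[:2],60])[0]-[304,197.7]])
s=least_squares(f,[580,70,1.5,0.1]);print(s.x,s.fun)
for c in("top","scene"):
    im=cv2.imread(f"pics/{c}0.png")
    P=[]
    for z in(-60,-30):
        P.append([[x,y,z] for x,y in((-165,-165),(165,-165),(165,165),(-165,165))])
    a=np.linspace(0,np.pi,40)
    for y in(-152,152):P.append(np.c_[-155*np.cos(a),0*a+y,155*np.sin(a)])
    x0,y0,x1,y1=(180,100,420,280) if c=="top" else (220,110,460,290)
    im=cv2.resize(im[y0:y1,x0:x1],None,fx=3.3,fy=3.3,interpolation=cv2.INTER_CUBIC)
    for i,p in enumerate(P):
        uv=((proj(c,unit(s.x[:2],s.x[2],p))-[x0,y0]+.5)*3.3).astype(int)
        cv2.polylines(im,[uv],i<2,(0,0,255),1)
    cv2.circle(im,tuple(((proj(c,tabpt(s.x[:2],s.x[2],s.x[3]))[0]-[x0,y0]+.5)*3.3).astype(int)),4,(0,255,0),1)
    cv2.imwrite(f"pics/ov_{c}.png",im)
E
```

```text
tab [620.45182482 -68.38411778 140.24501363] [-0.53450405 -0.39780115 -0.6184722   0.11445228]
tab z [621.33658588 -70.43361946 131.82241435] [613.45726438 -59.69558683 131.82241435]
tab z [617.21063596 -69.3326963  148.37573016] [628.93100963 -73.85131434 148.37573016]
axis [580.36419346  91.00897195  60.        ] [537.2390934    6.74531175  60.        ] [577.25880511  87.34991956  60.        ]
[5.80231813e+02 9.15328747e+01 1.81782133e+00 5.34259763e-02] [-0.39083508 -0.51515892 -0.67695319  0.06155193 -0.17290142  0.04729536]
```

View pics/ov_top.png

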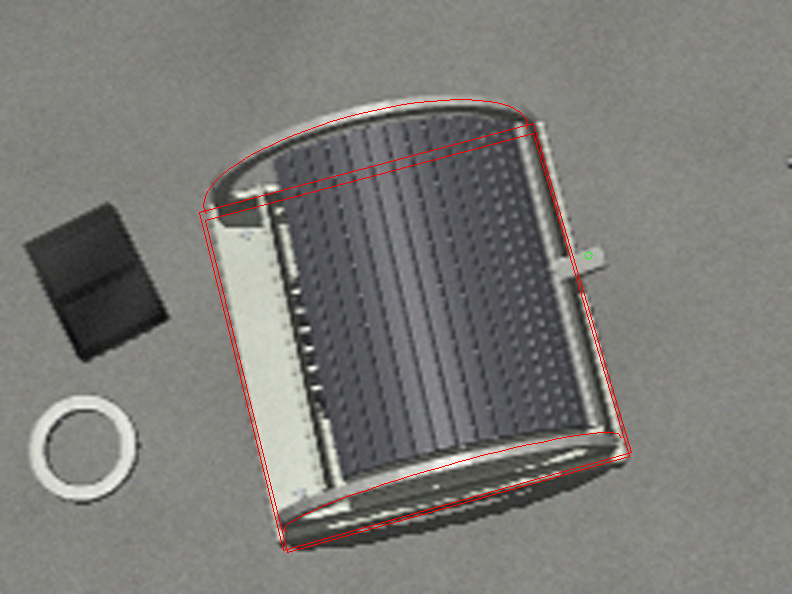

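View pics/ov_scene.png

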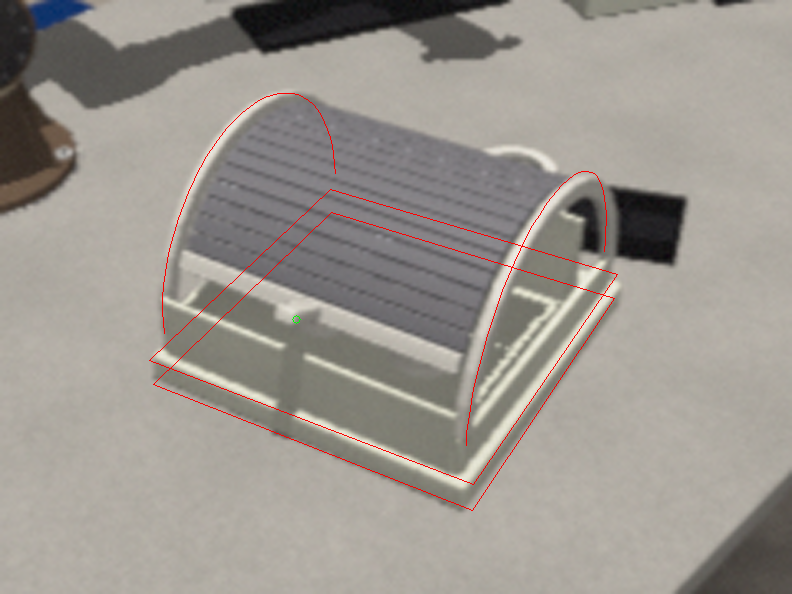

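```bash
cat >> h.py <<'E'
def down(yaw,s=1):
    y=s*np.array([-np.sin(yaw),np.cos(yaw),0]);z=np.array([0,0,-1.]);return Rn.from_matrix(np.c_[np.cross(y,z),y,z]).as_rotvec()
E
python3 - <<'E'
from h import *
yaw=1.817
for s in(1,-1):
    for p in([620,-68,240],[620,-68,121],[560,180,205],[560,140,300]):
        q=solver.solve_ik(p,down(yaw,s));print(s,p,None if q is None else np.round(q,2))
o=bot.observe()
p=o["tool_pos"].copy();p[2]=340;bot.line_to(p,v=250)
s=1
q=[solver.solve_ik([620,-68,250],down(yaw,s)) for s in(1,-1)]
s=[1,-1][int(np.argmin([abs(a[5]) if a is not None else 9 for a in q]))]
print("s",s)
bot.move_ptp([620,-68,340],down(yaw,s)); bot.move_gripper(60)
bot.line_to([620,-68,230],v=200)
pose=wpose();im=capture("wrist");cv2.imwrite("pics/w1.png",im[...,::-1])
d=mark_of("wrist","tab");print(d[:3]); m=silhouettes("wrist","tab");print([(x["uv"],x["p"]) for x in m])
for x in d[:2]:print(wback(x["uv"],140,pose))
print(bot.observe()["clock"],pose[0],wproj([620,-68,140],pose))
E
```

```text
1 [620, -68, 240] [ 0.2   0.27 -0.09  0.   -1.21  0.04]
1 [620, -68, 121] [ 0.2   0.36 -0.25  0.   -0.96  0.04]
1 [560, 180, 205] [ 0.64  0.24 -0.22  0.   -1.11 -0.4 ]
1 [560, 140, 300] [ 0.58  0.16 -0.1   0.   -1.31 -0.34]
-1 [620, -68, 240] None
-1 [620, -68, 121] None
-1 [560, 180, 205] [ 0.64  0.24 -0.22  0.   -1.11  2.74]
-1 [560, 140, 300] [ 0.58  0.16 -0.1   0.   -1.31  2.8 ]
s 1
[{'uv': [326.8, 208.7], 'p': 0.83}]
[([323.8, 273.9], 0.67)]
[617.40850749 -67.24720798 140.        ]
5.3833 [620.71518127 -68.12530638 231.11354762] [[323.88659407 207.07826882]]
```

View pics/w1.png

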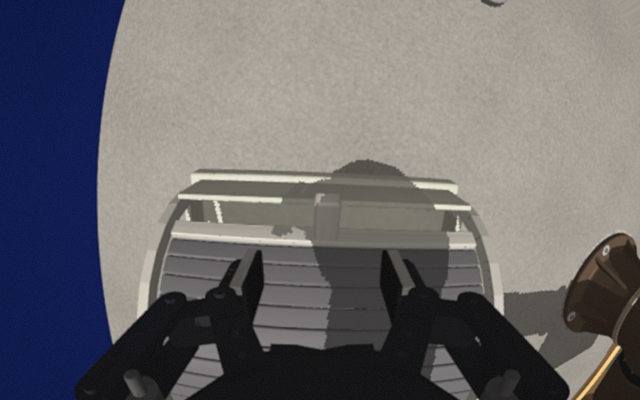

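Run:
```python
from h import *
pose=wpose()
ax=[580.2,91.5]
for yaw in(1.78,1.817,1.85):
    print(yaw,wproj(unit(ax,yaw,[[-165,-165,-30],[-165,165,-30],[-165,-165,-60],[-165,165,-60]]),pose).round().tolist())
print(get_calibration("wrist")["mount"].round(3).tolist())
im=cv2.imread("pics/w1.png")
cv2.imwrite("pics/w1c.png",cv2.resize(im[150:290,140:500],None,fx=2.2,fy=2.2,interpolation=cv2.INTER_CUBIC))
```

```text
1.78 [[192.0, 173.0], [462.0, 183.0], [201.0, 168.0], [453.0, 178.0]]
1.817 [[188.0, 178.0], [459.0, 178.0], [197.0, 173.0], [450.0, 173.0]]
1.85 [[185.0, 182.0], [455.0, 174.0], [194.0, 177.0], [446.0, 169.0]]
[[-0.0, -0.954, -0.299, 76.527], [1.0, -0.0, 0.0, -1.088], [-0.0, -0.299, 0.954, -143.484], [0.0, 0.0, 0.0, 1.0]]
```

View pics/w1c.png

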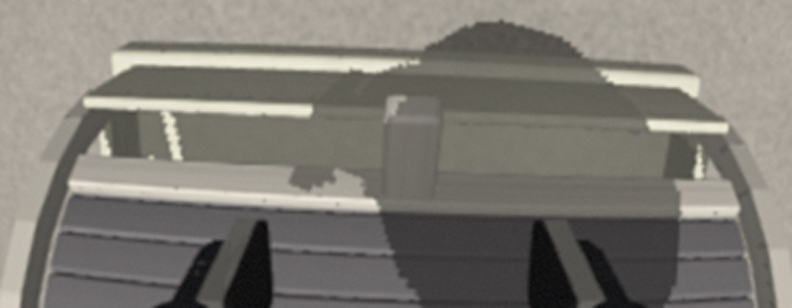

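Run:
```python
from h import *
pose=wpose()
C=[[-165,-165,-30],[-165,165,-30],[-165,-165,-60],[-165,165,-60]]
Cuv=np.array([[191,176],[457,186],[197.7,169.5],[457,181]])
def f(v):
    T=tabpt(v[:2],v[2],v[3])
    return np.concatenate([proj("top",T)[0]-[358.3,177.4],.5*(proj("scene",T)[0]-[310.,206.2]),wproj(T,pose)[0]-[326.8,208.7],
      (wproj(unit(v[:2],v[2],C),pose)-Cuv).ravel()*.6, .5*(proj("top",[*v[:2],60])[0]-[304,197.7])])
s=least_squares(f,[580,91,1.78,.05],x_scale=[1,1,.01,.01],loss='soft_l1');print(s.x.round(3),s.fun.round(1) if 0 else f(s.x).round(1));print(tabpt(s.x[:2],s.x[2],s.x[3]))
```

```text
[5.83668e+02 9.56660e+01 1.77700e+00 4.60000e-02] [-1.1  0.6 -0.5 -0.2  0.1 -0.1 -0.9 -0.5  1.4  0.   0.5  0.4 -4.1 -0.4
 -0.8 -0.5]
[617.60763731 -66.73656819 139.55809514]
```

```bash
cat >> h.py <<'E'
AX=np.array([583.67,95.67]);YAW=1.777
def st(t=""):
    o=bot.observe();print(t,round(o["clock"],2),o["tool_pos"].round(1),"F",o["force"].round(1),"w",round(o["gripper_width"],1),"g",round(o["grasp_force"],1));return o
E
python3 - <<'E'
from h import *
D=down(YAW);T=tabpt(AX,YAW,.046);off=np.array([0,0,-19])
bot.line_to([T[0],T[1],231],D,v=150)
st("pre");h=bot.line_to(T+off,v=120,max_force=15);st(f"at {h}")
bot.move_gripper(15,25);o=st("grip")
if not h and o["gripper_width"]>16:
    for q in np.arange(.12,.6,.08):
        if bot.line_to(tabpt(AX,YAW,q)+off,v=60,max_force=25): st("STOP");break
        st(round(q,2))
E
```

```text
pre 5.63 [618.  -66.7 232. ] F [ 0.  -0.6  1.4] w 60.1 g 0.0
at False 6.7 [618.2 -66.7 121.3] F [-0.3  0.1 -0. ] w 60.0 g 0.0
grip 7.13 [616.3 -67.4 120.6] F [-4.9 -2.7  3. ] w 19.6 g 29.2
0.12 7.51 [614.9 -60.7 132.7] F [-4.9 -2.2  0.2] w 19.7 g 29.1
0.2 7.9 [613.2 -52.6 145.2] F [-6.5 -1.5 -0.3] w 19.9 g 29.2
0.28 8.29 [611.4 -43.6 157.1] F [-6.3 -0.2 -0.9] w 19.5 g 29.2
0.36 8.68 [609.4 -33.7 168.2] F [-8.2  1.  -1.5] w 19.5 g 29.2
0.44 9.07 [607.2 -23.2 178.4] F [-8.6  1.7 -0.9] w 19.4 g 29.2
0.52 9.47 [604.9 -12.  187.7] F [-8.3  2.4 -3.2] w 19.7 g 29.0
```

Run:
```python
from h import *
off=np.array([-2.5,0,-19])
for q in np.r_[np.arange(.6,1.6,.09),1.64,1.68]:
    if bot.line_to(tabpt(AX,YAW,q)+off,v=70,max_force=25): st("STOP %.2f"%q);break
    st(round(q,2))
im=capture("scene");cv2.imwrite("pics/s2.png",cv2.resize(im[90:300,200:480,::-1],None,fx=2.8,fy=2.8))
```

```text
0.6 9.83 [602.2   0.9 197. ] F [ 0.3  4.8 -5.4] w 19.7 g 28.5
0.69 10.22 [599.4  14.4 205.1] F [ 1.6  5.6 -6.3] w 19.3 g 28.1
0.78 10.6 [596.4  28.9 212.2] F [ 2.9  4.4 -6.2] w 19.8 g 27.6
0.87 10.98 [593.3  43.9 217.8] F [ 3.   3.8 -7.6] w 19.7 g 27.2
0.96 11.37 [590.   59.5 222. ] F [ 5.1  3.4 -5.8] w 19.7 g 26.7
1.05 11.75 [586.8  75.3 224.8] F [ 4.   2.  -7.7] w 19.7 g 26.3
1.14 12.13 [583.4  91.4 226.2] F [ 4.5  2.5 -5.8] w 19.3 g 26.0
1.23 12.52 [580.1 107.5 226. ] F [ 3.8  1.4 -5.3] w 19.5 g 25.7
1.32 12.9 [576.8 123.6 224.4] F [ 4.8  1.8 -5.6] w 19.3 g 25.6
1.41 13.28 [573.5 139.4 221.3] F [ 4.2  2.4 -3.9] w 19.5 g 25.6
1.5 13.67 [570.3 155.  216.6] F [ 4.2  1.1 -3.4] w 19.4 g 25.6
1.59 14.05 [567.1 170.3 210.5] F [ 4.5  2.6 -2.5] w 19.6 g 25.6
1.64 14.33 [565.4 178.4 206.5] F [ 5.8  2.4 -2.5] w 19.4 g 25.6
1.68 14.59 [564.6 182.8 204.2] F [ 5.1 -6.3  4.2] w 19.7 g 26.5
```

View pics/s2.png

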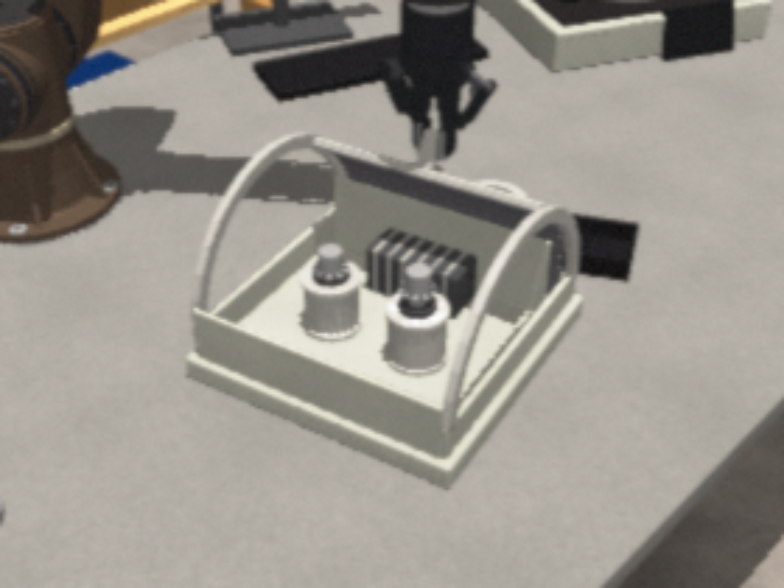

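Run:
```python
from h import *
bot.move_gripper(60);st("rel")
p=wpose()[0];bot.line_to(p+[0,0,90],v=200)
bot.line_to([595,70,300],v=250); bot.move_gripper(0,40)
pose=wpose();im=capture("wrist");cv2.imwrite("pics/w3.png",im[...,::-1])
capture("scene");capture("top")
for n in("cap_top","done_top","tab"):
    for c in("wrist","scene","top"):
        for d in mark_of(c,n)[:3]:
            X=[(wback(d["uv"],z,pose) if c=="wrist" else back(c,d["uv"],z)).round(1)[:2].tolist() for z in (131,147)]
            print(n,c,np.round(d["uv"],1),round(d["p"],2),X)
st()
```

```text
rel 15.11 [562.6 183.8 201.6] F [ 0.6 -0.2 -0.7] w 59.8 g 0.0
cap_top wrist [274.7 178.4] 0.7 [[644.9, 75.1], [643.2, 71.0]]
cap_top scene [349.7 186.6] 0.46 [[632.2, 84.3], [646.7, 67.2]]
cap_top top [311.3 169.9] 0.58 [[647.4, 64.9], [643.1, 64.3]]
cap_top top [457.9 234. ] 0.54 [[450.1, -344.9], [448.2, -340.5]]
done_top wrist [385.3 174.8] 0.92 [[532.8, 47.5], [536.8, 44.9]]
done_top scene [319.7 178.4] 0.79 [[537.5, 55.4], [554.2, 39.0]]
done_top scene [408.9 176.4] 0.69 [[728.9, 244.0], [741.1, 223.1]]
done_top top [320.8 206.4] 0.75 [[539.1, 39.7], [536.1, 39.4]]
tab wrist [332.  325.7] 0.97 [[544.7, 250.4], [548.1, 237.4]]
tab wrist [382.5 176.1] 0.28 [[535.3, 49.5], [539.3, 46.7]]
tab scene [356.5 141.7] 0.72 [[474.0, 301.5], [492.3, 279.3]]
tab top [267.9 190.8] 0.8 [[588.6, 190.6], [585.0, 188.5]]
 17.53 [595.  70. 300.] F [-0.7 -0.6  0.5] w 0.1 g 0.0
```

View pics/w3.png

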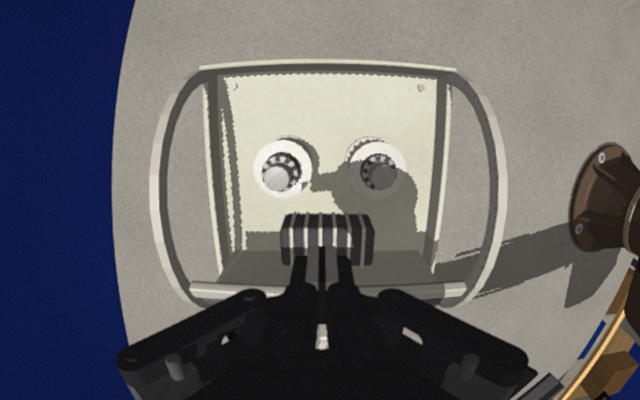

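Run:
```python
from h import *
bot.line_to([643,67,250],down(YAW),v=200)
pose=wpose();im=capture("wrist")
d=mark_of("wrist","cap_top");m=silhouettes("wrist","cap_top");dd=mark_of("wrist","done_top")
obs=[]
for x in d[:2]:print(x,[wback(x["uv"],z,pose).round(1) for z in(131,139,147)])
for x in m[:2]:print("sil",x["uv"],x["p"],x["mask"].sum())
for x in dd[:2]:print("done",x,wback(x["uv"],131,pose).round(1))
u,v=np.array(d[0]["uv"]).astype(int) if d else (320,190)
c=im[max(0,v-60):v+60,u-80:u+80,::-1];cv2.imwrite("pics/w4.png",cv2.resize(c,None,fx=5,fy=5,interpolation=cv2.INTER_CUBIC));print(u,v)
st();print(pose[0])
if d:
    for c,uv in (("scene",[349.7,186.6]),("top",[311.3,169.9])):
        pass
    g=lambda X:np.concatenate([wproj(X,pose)[0]-d[0]["uv"],proj("scene",X)[0]-[349.7,186.6],proj("top",X)[0]-[311.3,169.9]])
    s=least_squares(g,[643,67,140]);print("tri",s.x,s.fun)
```

```text
{'uv': [321.6, 205.4], 'p': 0.89} [array([642.2,  74.5, 131. ]), array([642.7,  72. , 139. ]), array([643.3,  69.5, 147. ])]
sil [322.4, 198.4] 0.59 1422
done {'uv': [435.6, 205.0], 'p': 0.68} [538.3  52.6 131. ]
321 205
 18.23 [643.   67.2 251.6] F [-0.5 -0.1  0.5] w 0.3 g 0.0
[642.92037309  66.72346956 249.55964896]
tri [643.37974414  69.20301833 146.44795135] [-0.05318526 -0.53627722 -0.42254564 -0.60482009 -1.69670879  0.00728475]
```

View pics/w4.png

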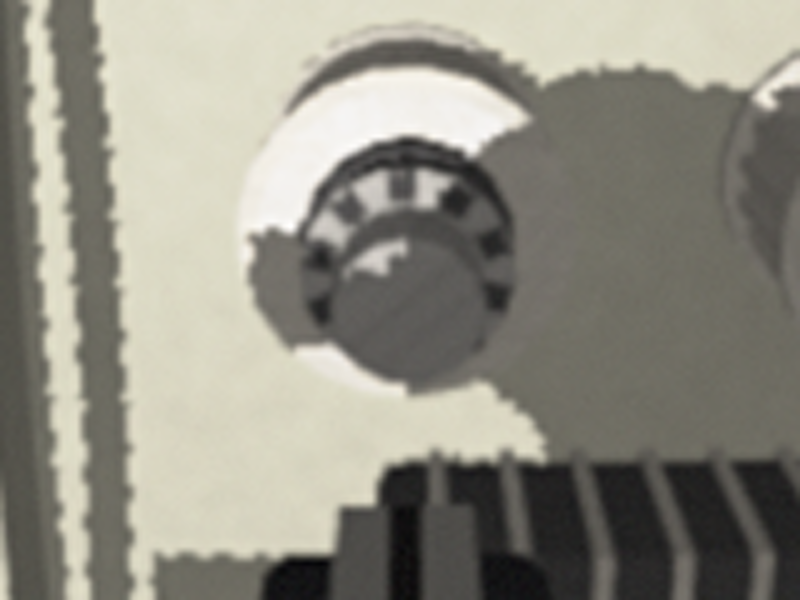

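Run:
```python
from h import *
D=down(YAW);X=[643,70]
bot.line_to([*X,200],D,v=150);bot.line_to([*X,153],v=60);bot.dwell(.2);st("above")
h=bot.line_to([*X,143],v=20,max_force=30);st(f"p1 {h}")
if not h:
    h=bot.line_to([*X,126],v=15,max_force=30);o=st(f"p2 {h}");print(o["moment"].round(2))
```

```text
above 19.85 [643.2  70.1 153.4] F [ 1.  -0.3  0.2] w 0.3 g 0.0
p1 False 20.5 [643.2  70.  143.9] F [-3.1  0.5  7.7] w 0.2 g 3.5
p2 True 21.56 [643.4  69.9 131.2] F [-1.9  1.1  6.3] w -0.3 g 3.3
[ 0.07  0.83 -0.  ]
```

Run:
```python
from h import *
X=[643,70]
h=bot.line_to([*X,125],v=15,max_force=45);st(f"p3 {h}")
bot.dwell(.2);st()
bot.line_to([*X,160],v=80);bot.line_to([643,67,250],v=200)
pose=wpose();im=capture("wrist")
for n in("cap_top","done_top"):
    for x in mark_of("wrist",n)[:2]:print(n,x,wback(x["uv"],131,pose).round(1))
capture("scene")
for n in("cap_top","done_top","tab"):
    for d in mark_of("scene",n)[:2]:print(n,d,back("scene",d["uv"],131).round(1))
cv2.imwrite("pics/w5.png",cv2.resize(im[130:350,220:500,::-1],None,fx=2.7,fy=2.7,interpolation=cv2.INTER_CUBIC));st()
```

```text
p3 False 22.08 [643.7  69.9 131. ] F [-15.6   1.5  37.6] w -0.1 g 18.9
 22.28 [643.7  70.  131. ] F [-15.8   1.8  36.4] w 0.3 g 18.9
cap_top {'uv': [321.6, 199.5], 'p': 0.97} [643.4  69.5 131. ]
done_top {'uv': [441.5, 203.5], 'p': 0.97} [533.1  50.  131. ]
cap_top {'uv': [350.3, 188.4], 'p': 0.45} [639.4  78.6 131. ]
done_top {'uv': [316.4, 179.6], 'p': 0.91} [534.6  44.2 131. ]
tab {'uv': [354.0, 139.3], 'p': 0.72} [456.5 308.7 131. ]
tab {'uv': [321.7, 178.9], 'p': 0.3} [543.8  57.6 131. ]
 23.82 [642.8  66.9 249.2] F [ 0.7 -0.7 -0.1] w -0.2 g 0.0
```

View pics/w5.png

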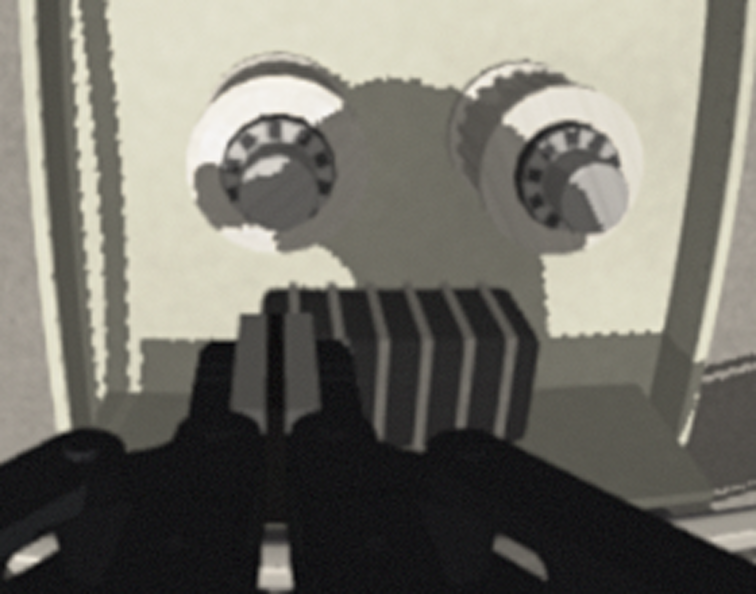

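Run:
```python
from h import *
bot.line_to([625,-40,330],v=250)
im=capture("scene");print(mark_of("scene","tab")[:1],[proj("scene",tabpt(AX,YAW,q))[0].round(1) for q in(1.5,1.6,1.66)])
capture("top");print(mark_of("top","tab")[:1],[proj("top",tabpt(AX,YAW,q))[0].round(1) for q in(1.5,1.6,1.66)])
cv2.imwrite("pics/s6.png",cv2.resize(im[100:280,220:440,::-1],None,fx=3.3,fy=3.3,interpolation=cv2.INTER_CUBIC));st()
```

```text
[{'uv': [356.0, 139.5], 'p': 0.94}] [array([350.3, 140. ]), array([353.1, 139.6]), array([354.6, 139.7])]
[] [array([276.6, 188.4]), array([270.6, 190.4]), array([267.2, 191.6])]
 24.72 [624.8 -39.1 328.7] F [-0.8  0.6  0. ] w 0.0 g 0.0
```

View pics/s6.png

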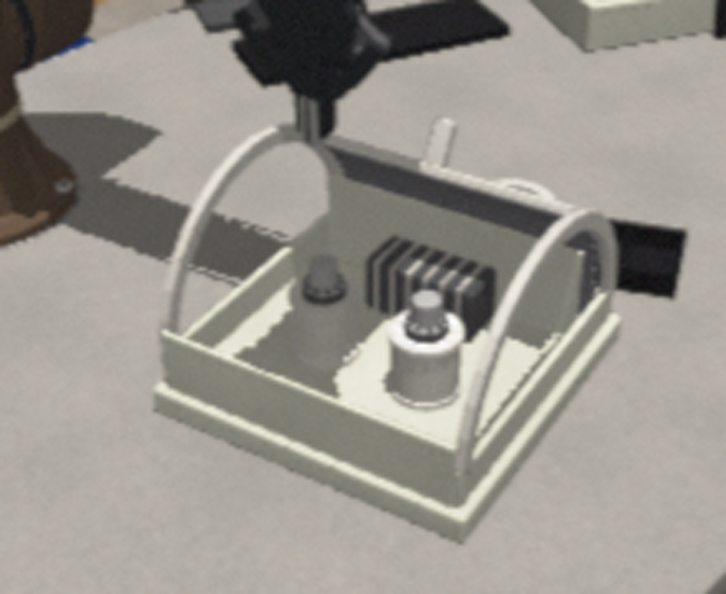

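The picture shows the shutter fully open, with its tab at crop pixel (440,140), and both caps sitting level and square on their hubs at (425,310) and (323,272).

```bash
python3 -c "
from station import bot
print(bot.finish_job())"
```

```text
the job is handed in; nothing more can be done
None
```

The job is handed in at about 25 s: the shutter is fully open against its stop and stayed there after release, the axle cap is pressed home (hard stop at 131 mm, looks square in the pictures), and nothing on the bench was touched.

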